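Release and discard the spent red vacuum filter

ROBOT

A 6-joint arm with a two-finger parallel gripper is mounted at the origin on the work surface. World frame = base frame: x ahead of the robot, y to its left, z up, the work surface at z = 0. Lengths are in mm, angles in rad, forces in N, time in s.
With the tool pointing down it reaches from about 350 to 975 mm from the base axis. Payload 7.1 kg.
Tool frame: the origin (TCP) lies on the mounting face of the last link; the fingertips stand 182 mm ahead of it and the grasp point (between the pads) lies 163 mm ahead of it (ctrl.finger_overhang is the distance from the TCP to the fingertips, in mm); z points along the fingers, y is the direction in which the jaws open and shut (so a half turn about z gives the same grasp; the last joint's range is limited). The gripper opens to 88 mm and grips with 3 to 60 N. Pads are 20 mm wide; open, the fingers measure 115 mm over their backs; the gripper's body (75 mm by 178 mm) begins 61 mm behind the grasp point.
Start: joints at [1.119, 0.423, 1.63, -0, 1.089, -0.019], TCP at [262.102, 567.37, 404.675] pointing down, gripper open.
Joint ranges: [-3, 3], [-0.9, 2.11], [0.09, 2.58], [-1.31, 4.45], [0.11, 2.69], [-2.54, 2.54]. Speed limits (rad/s): [2.39, 2.39, 3.01, 3.14, 3.14, 3.14].

INTERFACE

Orientations are given as a rotation vector (axis times angle).
In Python, from workcell import ctrl, viewer, recognise gives the robot as it stands.
- The arm moves only by the shell command python3 -m handwheel 'ROWS'. ROWS is JSON, a list of rows, each an object of numbers: "gripper": the closure, from 0 (fully open) to 1 (shut); "tx", "ty", "tz": the shift along the tool's x, y, z in m; "rx", "ry", "rz": the turn, a rotation vector about the tool's x, y, z in degrees. In form: [{"gripper": .., "tx": .., "ty": .., "tz": .., "rx": .., "ry": .., "rz": ..}, ...]. A call has 1 to 8 rows; each row shifts and turns the commanded pose from where the row before left it, along the tool's axes as they then stand; what a row does not reach is not made up. A row lasts 1/8 s, in which the tool goes at most 62.5 mm and 10.7 degrees, less where a joint would pass 70% of its speed; a pose out of reach is approached as far as the arm can. A call with a gripper value outside its range is refused whole. The fingers move at their own pace and stop on an object; the grip force is fixed at half the most. Time passes only in rows, so rows that do not move let the fingers close. It gives the time, the measured TCP pose, the force and the opening at its end, in the units of the state.
- ctrl.get_obs(): the state, without advancing time (a new reading comes with each control period).
- viewer.get_image(name): name is "side" or "top" or "wrist"; returns a dict with "image" (420x560x3 uint8, red, green, blue), "range_z" (420x560 float32, mm along the optical axis (not along the pixel's ray), 0 where there is no reading), "vfov" (degrees; the focal length in pixels is half the picture's height over the tangent of half this angle, whatever the lens; pixels are square), "cx", "cy" (the principal point, pixels), "extrinsics" (4x4, takes a point from world to camera coordinates); the wrist camera has in their place "T_tool_cam" (4x4, takes a point from camera to tool coordinates, whose origin is the TCP and whose axes are the flange's). Camera axes: x right, y up, looking along -z (the intrinsics and any distortion apply to the point x, -y, -z); pixel columns grow to the right and rows downward; lengths in mm; the calibration is good to about 2 mm. The wrist camera is an equidistant fisheye: a pixel r from the principal point sees the ray r / f radians off the axis. A picture is of the moment at which its call begins: read the wrist's pose just before it.
- ctrl.close_job(): hands the job in, once; it reports no verdict.
Trained networks look in a picture, given as the dict that the camera call returned (one of the last four; its "shot" number tells which), for a name from the list of things; names that differ only in an ending like _2 or _b are one class to them, and where a whole thing is asked for, a point or a joint stands for the part that bears it (a point fixed in the world has none). Each returns a list of dicts, best first, with "p" (0 to 1); they miss things now and then, are a little off and sometimes report something else, mostly with a low value. They report only what shows in the picture. A call takes as long as a camera call. They do not tell look-alikes from the thing itself.
- recognise(picture, name): "xy" ([column, row] as shares, 0 to 1, of the picture: columns of its width, rows of its height, amid what is visible of it).
The state is a dict: "t": time; "qpos": joint angles; "qvel": joint speeds; "joint_torque": joint torques, N m; "ee_pos": TCP position; "orientation": TCP orientation; "ft_force": force on the tool from outside, world axes, zero at the start; "moment": the same for the moment, N m; "width": finger opening in mm.
Only numpy, scipy, OpenCV 4.12 (cv2) and the standard library are available. Lean on these libraries where they do the work, as an engineer would, in place of code of your own. Each camera call takes 0.05 s, during which the arm holds its last target.

TASK

The red-capped vacuum filter is spent. Push it straight down in its socket until the spring clips let go and it springs up, then lift it out and stand it upright in the middle of the yellow tray. Leave the blue-capped filter latched in its own socket.

Things in the scene. Friction and masses are not known exactly. Their poses are not given: they have to be found in the camera images.
- red_cap (a point): Centre of the red cap (40 x 40 mm, 27 tall) of the loose white filter, 80 mm tall, 0.12 kg: flat top 13.5 mm above, underside 66.5 below. z up; steel spring clips on its +x and -x sides, so grip the cap across y (40 mm). Under the cap: neck 30 (x) x 36 mm, 18 tall, then body 44 x 44 x 35. Pushed 5 mm down (6-10 N) the clips open for good, stop at 9 mm; let go, it rises to 20 mm above latched.
- red_socket (a point): Fixed dark grey socket of the red filter: base 100 x 85 mm, walls to 60 mm and clips to 75 mm above the bench. Point on its axis, 34 mm above the bench, at the latched filter's underside (red cap centre 66.5 mm above it). z up, clips on +x and -x, as the filter's axes. Filter fits with 1.5 mm play; latched it cannot be pulled out; once open, raise it 60 mm above latched to be clear.
- blue_cap (a point): Centre of the blue cap of the other filter, same shape, latched in its own identical socket. To be left as it is.
- tray_in (a point): Centre of the inner floor of the fixed, open yellow tray, 4 mm above the bench; outside 140 x 140 mm, walls 4 mm thick, 25 mm high; z up, x and y along its sides. A filter standing in it has its cap's centre 66.5 mm above this point.
There are look-alikes about, which are no part of the job. What is shaped like the part that bears red_cap but orange or purple is not meant.

How it is judged:
By the outcome, as a careful person would: the job done as asked, in the order asked, and still so for the second after the job is handed in, with the robot touching nothing.
It also fails if it takes over 50 s, if anything falls off the work surface, if the arm or the gripper's body presses on something with over 40 N, if the wrist force passes 120 N, or if a joint passes its speed limit or range.

## Working session

There is one attempt and no reset: what is moved stays moved. The work goes in short steps, Python scripts to look and compute and a shell command to move; the robot and the scene stay as the last step left them, time stands still between calls to the robot, and variables do not carry over. Pictures are saved under pics/ and viewed, and the job is handed in when it is done.

```bash
ls; mkdir -p pics
cat > h.py <<'E'
import numpy as np, cv2, json
from workcell import ctrl, viewer, recognise
from scipy.spatial.transform import Rotation as R
def save(p,n): cv2.imwrite('pics/'+n+'.png',cv2.cvtColor(p['image'],cv2.COLOR_RGB2BGR))
def f_(p): return p['image'].shape[0]/2/np.tan(np.radians(p['vfov'])/2)
def px2w(p,u,v,d=None,obs=None):
    f=f_(p)
    if d is None: d=p['range_z'][int(round(v)),int(round(u))]
    x=(u-p['cx']);y=(v-p['cy'])
    if 'extrinsics' in p:
        c=np.array([x/f*d,-y/f*d,-d,1]); return (np.linalg.inv(p['extrinsics'])@c)[:3]
    r=np.hypot(x,y);th=r/f;s=np.tan(th)/max(r,1e-9)
    c=np.array([x*s*d,-y*s*d,-d,1]);t=(np.array(p['T_tool_cam'])@c)[:3]
    return R.from_rotvec(obs['orientation']).apply(t)+obs['ee_pos']
E
python3 - <<'E'
from h import *
o=ctrl.get_obs();print({k:np.round(v,3) for k,v in o.items()})
for n in ('top','side','wrist'):
    o=ctrl.get_obs();p=viewer.get_image(n);save(p,n+'0')
    print(n,p['vfov'],p['cx'],p['cy'],p.keys())
    for k in ('red_cap','blue_cap','red_socket','tray_in'):
        for r in recognise(p,k)[:6]:
            u,v=r['xy'][0]*560,r['xy'][1]*420
            print(k,round(r['p'],2),round(u),round(v),np.round(px2w(p,u,v,obs=o)))
E
```

```text
pics
{'t': np.float64(0.0), 'qpos': array([ 1.119,  0.424,  1.631, -0.   ,  1.089, -0.019]), 'qvel': array([-0.   , -0.   ,  0.   , -0.   , -0.002,  0.   ]), 'joint_torque': array([-1.0000e-03, -5.4463e+01, -2.7366e+01,  6.4000e-02,  2.3000e-02,
       -0.0000e+00]), 'ee_pos': array([262.007, 567.118, 403.907]), 'orientation': array([-6.750e-01, -3.068e+00,  2.000e-03]), 'ft_force': array([-0.653, -0.242,  0.05 ]), 'moment': array([ 0.011, -0.003,  0.002]), 'width': np.float64(87.682)}
top 43.88521692408811 276.3479754703961 208.27006086399405 dict_keys(['image', 'range_z', 'vfov', 'cx', 'cy', 'extrinsics', 'shot'])
red_cap 0.81 297 210 [587.  -6. 116.]
red_cap 0.79 325 281 [470. -56.  78.]
red_cap 0.68 319 134 [730. -44.  83.]
blue_cap 0.93 166 238 [537. 213. 113.]
red_socket 0.77 300 221 [574. -13.  74.]
tray_in 0.55 410 242 [ 548. -220.    2.]
side 46.070357972198416 286.59980163837815 209.19781564463486 dict_keys(['image', 'range_z', 'vfov', 'cx', 'cy', 'extrinsics', 'shot'])
red_cap 0.77 355 240 [738. -63.  58.]
red_cap 0.7 235 264 [472. -79.  67.]
red_cap 0.68 251 208 [535.  83.  60.]
red_cap 0.67 288 226 [596. -27.  99.]
blue_cap 0.84 242 164 [535. 202.  96.]
red_socket 0.9 283 253 [582. -41.  31.]
tray_in 0.96 287 330 [ 550. -214.    2.]
wrist 65.70646984690485 282.01143013776806 212.4090195020947 dict_keys(['image', 'range_z', 'vfov', 'cx', 'cy', 'T_tool_cam', 'shot'])
```

View pics/top0.png

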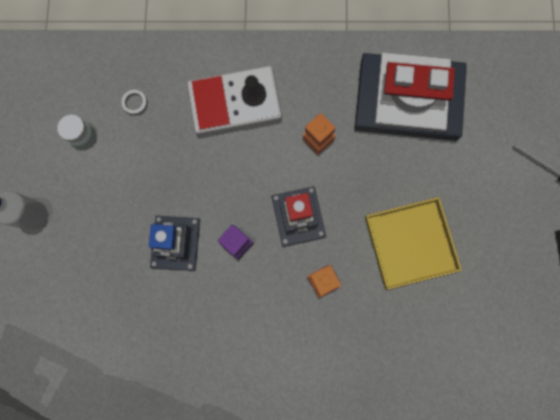

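View pics/side0.png

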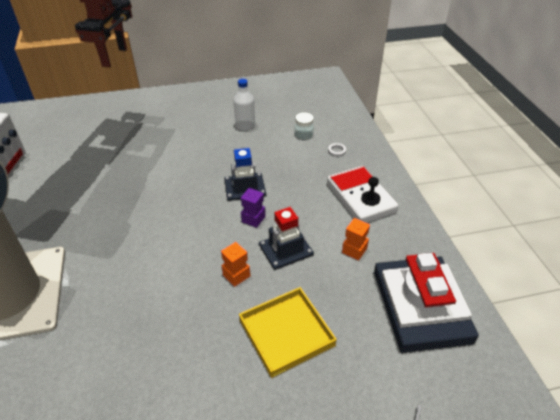

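The top view shows the red filter at about (298,207), with its socket's long side close to world x and turned slightly left. The tray is at about (413,243), the blue filter at (163,237), and the orange and purple blocks nearby are the look-alikes. Next I'll measure these more precisely.

Run:
```python
from h import *
p=viewer.get_image('top');im=p['image'];hsv=cv2.cvtColor(im,cv2.COLOR_RGB2HSV)
H,W=im.shape[:2];vv,uu=np.mgrid[:H,:W]
f=f_(p);d=p['range_z'];E=np.linalg.inv(p['extrinsics'])
P=np.stack([(uu-p['cx'])/f*d,-(vv-p['cy'])/f*d,-d,np.ones_like(d)],-1)@E.T
P=P[...,:3];print('cam',E[:3,3])
def at_z(u,v,z):
    a=E[:3,3];b=px2w(p,u,v,1000.);return a+(b-a)*(z-a[2])/(b[2]-a[2])
def rect(m,z,name):
    n,l,s,c=cv2.connectedComponentsWithStats(m.astype(np.uint8));i=1+np.argmax(s[1:,4])
    m=(l==i);ys,xs=np.nonzero(m)
    pts=np.array([at_z(a,b,z)[:2] for a,b in zip(xs,ys)],np.float32)
    r=cv2.minAreaRect(pts);print(name,m.sum(),'rect',r,'mean',pts.mean(0),'zmed',np.median(P[ys,xs,2]))
h,s,v=[hsv[...,i] for i in range(3)]
red=((h<6)|(h>174))&(s>120)&(v>70)
near=lambda u,v,r:(abs(uu-u)<r)&(abs(vv-v)<r)
rm=near(298,208,22)
rect(rm&(P[...,2]>104),114,'redtop')
rect(rm&red,114,'redcol')
rect(near(163,237,20)&(P[...,2]>104),114,'bluetop')
y=(h>18)&(h<35)&(s>120)
rect(y&near(413,243,55)&(P[...,2]>15),25,'trayrim')
rect(y&near(413,243,55),15,'trayall')
rect(near(300,216,34)&(P[...,2]>5)&(P[...,2]<60),10,'socket')
rect(near(300,216,34)&(P[...,2]>5),10,'socketall')
g=cv2.resize(im[170:270,230:340],None,fx=6,fy=6,interpolation=cv2.INTER_CUBIC)
cv2.imwrite('pics/crop.png',g[...,::-1])
```

```text
cam [438.83851211  -1.43688884 978.49905655]
redtop 570 rect ((593.0735473632812, -9.522056579589844), (40.9172248840332, 39.951847076416016), 13.196566581726074) mean [592.97736   -9.489536] zmed 113.19338847952793
redcol 414 rect ((593.23779296875, -9.80235481262207), (40.67381286621094, 38.77366256713867), 13.033523559570312) mean [592.9538    -9.994588] zmed 113.24494357139838
bluetop 579 rect ((539.1973266601562, 220.38458251953125), (41.38547134399414, 40.21733093261719), 87.10841369628906) mean [539.199   220.33275] zmed 112.85013007633074
trayrim 718 rect ((545.100341796875, -218.06451416015625), (138.1588134765625, 140.3640594482422), 15.040547370910645) mean [ 548.028   -216.79907] zmed 23.69837819471519
trayall 5840 rect ((546.168701171875, -220.16514587402344), (139.60777282714844, 142.19085693359375), 15.040546417236328) mean [ 545.4353  -220.46855] zmed 4.12787642783087
socket 1512 rect ((593.55908203125, -9.771976470947266), (100.63711547851562, 84.87882232666016), 13.03709602355957) mean [586.729    -9.42476] zmed 11.940736201713833
socketall 2386 rect ((593.5831298828125, -9.765106201171875), (100.6329116821289, 84.95669555664062), 13.12685489654541) mean [593.28      -9.810665] zmed 16.009932956049
```

View pics/crop.png

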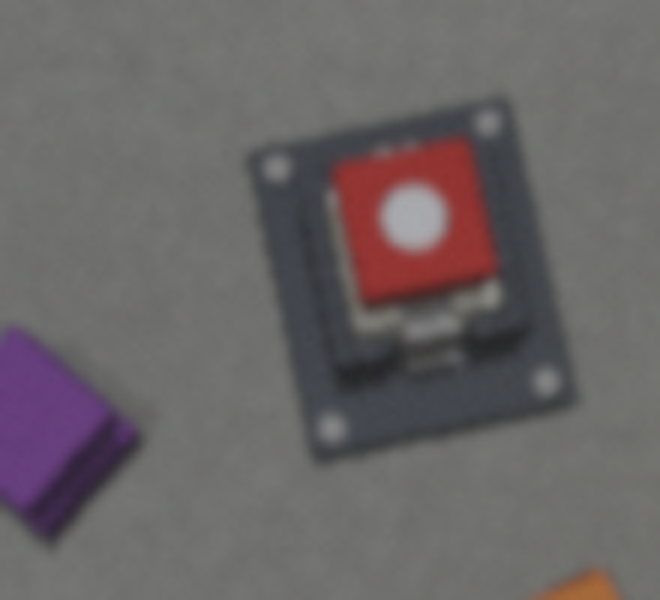

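Everything matches the stated sizes. The red axis is at about (593.4, -9.7), yaw 13.1°, cap top 113–114 mm. The tray is at about (545.5, -219), yaw 15°. I'll turn the tool first so the jaws lie across the filter's y, closing the fingers at the same time, because I'll push with shut fingertips.

```bash
cat >> h.py <<'E'
def go(x,y,ztcp=None,yaw=None):
    o=ctrl.get_obs();r=R.from_rotvec(o['orientation']);M=r.as_matrix()
    d=np.array([x,y,o['ee_pos'][2] if ztcp is None else ztcp])-o['ee_pos']
    ya=np.degrees(np.arctan2(M[1,1],M[0,1]))
    print('t',round(o['t'],2),'pos',np.round(o['ee_pos'],1),'y-ang',round(ya,2),'tilt',np.round(M[:,2],4),'F',np.round(o['ft_force'],1),'w',round(o['width'],1),'q',np.round(o['qpos'],2))
    print('tool shift m',np.round(M.T@d/1000,4), 'len',np.linalg.norm(d))
    if yaw is not None:
        Rt=np.column_stack([[-np.cos(np.radians(yaw)),-np.sin(np.radians(yaw)),0],[-np.sin(np.radians(yaw)),np.cos(np.radians(yaw)),0],[0,0,-1]])
        print('rot deg tool', np.round(np.degrees((r.inv()*R.from_matrix(Rt)).as_rotvec()),2))
E
python3 -c "
from h import *
go(593.4,-9.7,None,13.1)"
python3 -m handwheel '[{"gripper":1,"rz":-10},{"gripper":1,"rz":-10},{"gripper":1,"rz":-10},{"gripper":1,"rz":-7.9}]'
python3 -c "
from h import *
go(593.4,-9.7,None,13.1)"
```

```text
t 0.8 pos [262.1 567.4 404.7] y-ang 65.2 tilt [ 0.  0. -1.] F [ 1.  -0.   0.5] w 87.7 q [ 1.12  0.42  1.63  0.    1.09 -0.02]
tool shift m [-0.5428 -0.3849 -0.    ] len 665.388837445947
rot deg tool [  0.    0.  -37.9]
t 0.8 pos [262.1 567.4 404.7] y-ang 65.2 tilt [ 0.  0. -1.] F [ 1.  -0.   0.5] w 87.7 q [ 1.12  0.42  1.63  0.    1.09 -0.02]
tool shift m [-0.5428 -0.3849 -0.    ] len 665.388837445947
rot deg tool [  0.    0.  -37.9]$[0]: bad value
```

```bash
python3 -m handwheel '[{"gripper":1,"tx":0,"ty":0,"tz":0,"rx":0,"ry":0,"rz":-10},{"gripper":1,"tx":0,"ty":0,"tz":0,"rx":0,"ry":0,"rz":-10},{"gripper":1,"tx":0,"ty":0,"tz":0,"rx":0,"ry":0,"rz":-10},{"gripper":1,"tx":0,"ty":0,"tz":0,"rx":0,"ry":0,"rz":-7.9}]'
python3 -c "
from h import *
go(593.4,-9.7,None,13.1)"
```

```text
t: 1.3
ee_pos: [262.1, 567.4, 404.7]
orientation: [-0.366, 3.12, 0.0]
ft_force: [0.6, 0.1, -0.5]
width: 51.1
t 1.3 pos [262.1 567.4 404.7] y-ang 103.39 tilt [ 0.  0. -1.] F [ 0.6  0.1 -0.5] w 51.1 q [ 1.12  0.42  1.63  0.    1.09 -0.69]
tool shift m [-0.1887 -0.6381 -0.    ] len 665.4031171255482
rot deg tool [0.   0.   0.29]
```

```bash
python3 -m handwheel '[{"gripper":1,"tx":-0.0157,"ty":-0.0532,"tz":0,"rx":0,"ry":0,"rz":0},{"gripper":1,"tx":-0.0157,"ty":-0.0532,"tz":0,"rx":0,"ry":0,"rz":0},{"gripper":1,"tx":-0.0157,"ty":-0.0532,"tz":0,"rx":0,"ry":0,"rz":0},{"gripper":1,"tx":-0.0157,"ty":-0.0532,"tz":0,"rx":0,"ry":0,"rz":0},{"gripper":1,"tx":-0.0157,"ty":-0.0532,"tz":0,"rx":0,"ry":0,"rz":0},{"gripper":1,"tx":-0.0157,"ty":-0.0532,"tz":0,"rx":0,"ry":0,"rz":0},{"gripper":1,"tx":-0.0157,"ty":-0.0532,"tz":0,"rx":0,"ry":0,"rz":0},{"gripper":1,"tx":-0.0157,"ty":-0.0532,"tz":0,"rx":0,"ry":0,"rz":0}]'
python3 -m handwheel '[{"gripper":1,"tx":-0.0157,"ty":-0.0532,"tz":0,"rx":0,"ry":0,"rz":0},{"gripper":1,"tx":-0.0157,"ty":-0.0532,"tz":0,"rx":0,"ry":0,"rz":0},{"gripper":1,"tx":-0.0157,"ty":-0.0532,"tz":0,"rx":0,"ry":0,"rz":0},{"gripper":1,"tx":0,"ty":0,"tz":0,"rx":0,"ry":0,"rz":0}]'
python3 -c "
from h import *
go(593.4,-9.7,None,13.1)"
```

```text
t: 2.3
ee_pos: [481.6, 179.7, 405.0]
orientation: [-0.358, 3.12, 0.0]
ft_force: [0.5, 0.4, 0.7]
width: 0.4
t: 2.8
ee_pos: [564.3, 33.7, 404.8]
orientation: [-0.351, 3.121, -0.001]
ft_force: [0.1, 1.0, 1.3]
width: 0.7
t 2.8 pos [564.3  33.7 404.8] y-ang 102.85 tilt [ 1.1e-03 -3.0e-04 -1.0e+00] F [0.1 1.  1.3] w 0.7 q [ 0.04  0.34  1.76 -0.    1.04 -1.76]
tool shift m [-0.0187 -0.0488  0.    ] len 52.237705600457
rot deg tool [-0.03  0.06 -0.25]
```

```bash
python3 -m handwheel '[{"gripper":1,"tx":-0.0187,"ty":-0.0488,"tz":0,"rx":0,"ry":0,"rz":-0.25},{"gripper":1,"tx":0,"ty":0,"tz":0.03,"rx":0,"ry":0,"rz":0},{"gripper":1,"tx":0,"ty":0,"tz":0,"rx":0,"ry":0,"rz":0},{"gripper":1,"tx":0,"ty":0,"tz":0,"rx":0,"ry":0,"rz":0}]'
python3 - <<'E'
from h import *
go(593.4,-9.7,315,13.1)
o=ctrl.get_obs();p=viewer.get_image('wrist');save(p,'w1')
for r in recognise(p,'red_cap')[:4]:
    u,v=r['xy'][0]*560,r['xy'][1]*420
    print(round(r['p'],2),round(u),round(v),np.round(px2w(p,u,v,obs=o),1))
d=p['range_z'];im=p['image']
h,s,v=cv2.split(cv2.cvtColor(im,cv2.COLOR_RGB2HSV))
m=((h<6)|(h>174))&(s>120)&(v>60)
ys,xs=np.nonzero(m&(d>0))
P=np.array([px2w(p,a,b,obs=o) for a,b in zip(xs,ys)])
k=(abs(P[:,2]-114)<6)&(np.hypot(P[:,0]-593,P[:,1]+10)<60)
print(k.sum(),cv2.minAreaRect(P[k][:,:2].astype(np.float32)),np.median(P[k],0))
E
```

```text
t: 3.3
ee_pos: [592.0, -5.8, 375.3]
orientation: [0.367, -3.12, -0.0]
ft_force: [1.1, -0.7, 0.0]
width: 0.5
t 3.3 pos [592.   -5.8 375.3] y-ang 103.41 tilt [-1.e-04  2.e-04 -1.e+00] F [ 1.1 -0.7  0. ] w 0.5 q [-0.03  0.41  1.73  0.    1.   -1.83]
tool shift m [-0.0004 -0.0042  0.0603] len 60.41350262487444
rot deg tool [ 0.01 -0.    0.31]
0.89 258 69 [478.3 -54.3  79.8]
0.83 404 180 [539.6  93.3  79.1]
0.67 281 212 [585.3  -8.9 114.8]
1836 ((594.4296264648438, -8.894376754760742), (39.460472106933594, 39.62311935424805), 13.58637809753418) [589.00400408 -11.73617563 114.12916861]
```

View pics/w1.png

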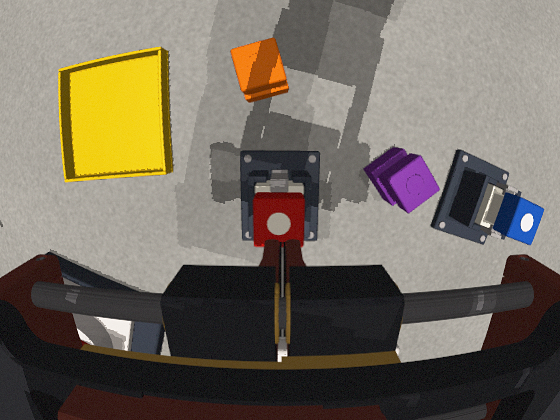

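The wrist view shows the fingertips almost over the red cap's white disc (279,223). It puts the cap at (594.4, -8.9), top at 114 mm, which agrees with the top camera. I'll descend to just above the cap.

```bash
python3 -m handwheel '[{"gripper":1,"tx":-0.0009,"ty":-0.0037,"tz":0,"rx":0,"ry":0,"rz":0.3},{"gripper":1,"tx":0,"ty":0,"tz":0.03,"rx":0,"ry":0,"rz":0},{"gripper":1,"tx":0,"ty":0,"tz":0.03,"rx":0,"ry":0,"rz":0},{"gripper":1,"tx":0,"ty":0,"tz":0.015,"rx":0,"ry":0,"rz":0},{"gripper":1,"tx":0,"ty":0,"tz":0,"rx":0,"ry":0,"rz":0},{"gripper":1,"tx":0,"ty":0,"tz":0,"rx":0,"ry":0,"rz":0}]'
python3 -c "
from h import *
go(593.8,-9.3,296,13.1)"
```

```text
t: 4.15
ee_pos: [594.5, -10.1, 300.7]
orientation: [-0.357, 3.12, -0.0]
ft_force: [-0.9, -0.5, 0.5]
width: 0.3
t 4.15 pos [594.5 -10.1 300.7] y-ang 103.05 tilt [ 0.0016 -0.     -1.    ] F [-0.9 -0.5  0.5] w 0.3 q [-0.04  0.51  1.77  0.    0.86 -1.84]
tool shift m [0.0005 0.001  0.0047] len 4.864622750734763
rot deg tool [-0.02  0.09 -0.05]
```

Now I'll push in small steps, since contact is expected at about TCP z 296 and the clips should open at about 291.

```bash
python3 -m handwheel '[{"gripper":1,"tx":0.0005,"ty":0.001,"tz":0.003,"rx":0,"ry":0,"rz":0},{"gripper":1,"tx":0,"ty":0,"tz":0.003,"rx":0,"ry":0,"rz":0},{"gripper":1,"tx":0,"ty":0,"tz":0,"rx":0,"ry":0,"rz":0}]'
python3 -m handwheel '[{"gripper":1,"tx":0,"ty":0,"tz":0.002,"rx":0,"ry":0,"rz":0},{"gripper":1,"tx":0,"ty":0,"tz":0,"rx":0,"ry":0,"rz":0}]'
python3 -m handwheel '[{"gripper":1,"tx":0,"ty":0,"tz":0.002,"rx":0,"ry":0,"rz":0},{"gripper":1,"tx":0,"ty":0,"tz":0,"rx":0,"ry":0,"rz":0}]'
python3 -m handwheel '[{"gripper":1,"tx":0,"ty":0,"tz":0.002,"rx":0,"ry":0,"rz":0},{"gripper":1,"tx":0,"ty":0,"tz":0,"rx":0,"ry":0,"rz":0}]'
```

```text
t: 4.53
ee_pos: [593.5, -9.2, 294.2]
orientation: [-0.357, 3.12, -0.0]
ft_force: [-1.0, 0.3, 4.5]
width: 0.5
t: 4.78
ee_pos: [593.7, -9.3, 292.3]
orientation: [-0.357, 3.12, -0.0]
ft_force: [-0.7, 0.3, 5.9]
width: 0.5
t: 5.03
ee_pos: [593.6, -9.3, 290.3]
orientation: [-0.357, 3.12, -0.0]
ft_force: [-0.3, 0.0, 6.8]
width: 0.5
t: 5.28
ee_pos: [593.6, -9.3, 288.2]
orientation: [-0.357, 3.12, -0.0]
ft_force: [-0.5, 0.1, 6.6]
width: 0.5
```

The force has levelled off at about 8 mm of travel, which suggests the clips have opened. I'll rise clear and look.

```bash
python3 -m handwheel '[{"gripper":1,"tx":0,"ty":0,"tz":-0.005,"rx":0,"ry":0,"rz":0},{"gripper":1,"tx":0,"ty":0,"tz":-0.01,"rx":0,"ry":0,"rz":0},{"gripper":1,"tx":0,"ty":0,"tz":-0.02,"rx":0,"ry":0,"rz":0},{"gripper":1,"tx":0,"ty":0,"tz":-0.03,"rx":0,"ry":0,"rz":0},{"gripper":1,"tx":0,"ty":0,"tz":-0.03,"rx":0,"ry":0,"rz":0},{"gripper":0,"tx":0,"ty":0,"tz":0,"rx":0,"ry":0,"rz":0},{"gripper":0,"tx":0,"ty":0,"tz":0,"rx":0,"ry":0,"rz":0},{"gripper":0,"tx":0,"ty":0,"tz":0,"rx":0,"ry":0,"rz":0}]'
python3 - <<'E'
from h import *
go(593.8,-9.3,300,13.1)
o=ctrl.get_obs();p=viewer.get_image('wrist');save(p,'w2')
d=p['range_z'];im=p['image']
h,s,v=cv2.split(cv2.cvtColor(im,cv2.COLOR_RGB2HSV))
m=((h<6)|(h>174))&(s>120)&(v>60)
ys,xs=np.nonzero(m&(d>0))
P=np.array([px2w(p,a,b,obs=o) for a,b in zip(xs,ys)])
k=(P[:,2]>90)&(P[:,2]<150)&(np.hypot(P[:,0]-593,P[:,1]+10)<60)
zt=np.percentile(P[k,2],80);k&=abs(P[:,2]-zt)<4
print(k.sum(),cv2.minAreaRect(P[k][:,:2].astype(np.float32)),np.median(P[k],0))
p=viewer.get_image('side');save(p,'s2')
E
```

```text
t: 6.28
ee_pos: [592.8, -9.2, 381.3]
orientation: [0.357, -3.119, -0.001]
ft_force: [-0.1, -0.7, 0.3]
width: 26.8
t 6.28 pos [592.8  -9.2 381.3] y-ang 103.05 tilt [-2.4e-03  1.0e-04 -1.0e+00] F [-0.1 -0.7  0.3] w 26.8 q [-0.04  0.4   1.72  0.    1.02 -1.83]
tool shift m [-0.0012 -0.0003  0.0813] len 81.34487674270811
rot deg tool [ 0.04 -0.14 -0.05]
2248 ((594.4047241210938, -9.142284393310547), (39.19591522216797, 39.24363327026367), 13.008115768432617) [591.69059785  -9.89799984 134.12012308]
```

View pics/w2.png

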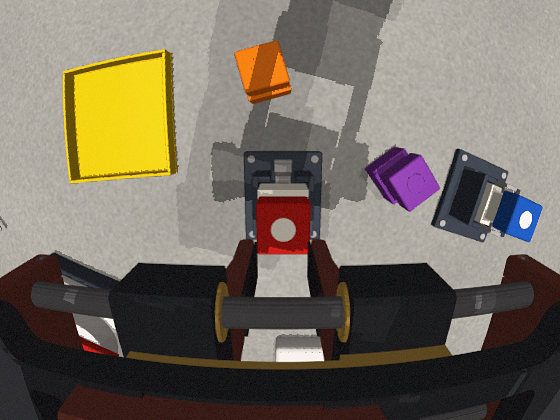

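View pics/s2.png

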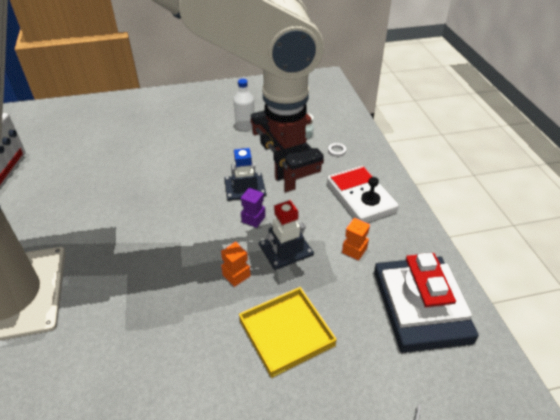

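The filter has sprung up: its top is now at 134 mm, 20 mm above latched, still centred at (594, -9). Next I descend with the jaws open and grip the cap (TCP z about 284).

```bash
python3 -m handwheel '[{"gripper":0,"tx":-0.001,"ty":-0.0003,"tz":0,"rx":0,"ry":0,"rz":0},{"gripper":0,"tx":0,"ty":0,"tz":0,"rx":0,"ry":0,"rz":0},{"gripper":0,"tx":0,"ty":0,"tz":0.02,"rx":0,"ry":0,"rz":0},{"gripper":0,"tx":0,"ty":0,"tz":0.025,"rx":0,"ry":0,"rz":0},{"gripper":0,"tx":0,"ty":0,"tz":0,"rx":0,"ry":0,"rz":0}]'
python3 -c "
from h import *
go(594,-9.3,283.5,13.1)"
```

```text
t: 7.0
ee_pos: [593.6, -9.3, 336.0]
orientation: [0.357, -3.117, -0.001]
ft_force: [0.2, -0.4, -0.0]
width: 85.4
t 7.0 pos [593.6  -9.3 336. ] y-ang 103.05 tilt [-3.8e-03  1.0e-04 -1.0e+00] F [ 0.2 -0.4 -0. ] w 85.4 q [-0.04  0.46  1.75  0.    0.93 -1.83]
tool shift m [-0.0006 -0.0001  0.0525] len 52.5046560796653
rot deg tool [ 0.06 -0.21 -0.05]
```

```bash
python3 -m handwheel '[{"gripper":0,"tx":-0.0004,"ty":0,"tz":0.02,"rx":0,"ry":0,"rz":0},{"gripper":0,"tx":0,"ty":0,"tz":0.02,"rx":0,"ry":0,"rz":0},{"gripper":0,"tx":0,"ty":0,"tz":0.0125,"rx":0,"ry":0,"rz":0},{"gripper":0,"tx":0,"ty":0,"tz":0,"rx":0,"ry":0,"rz":0},{"gripper":0,"tx":0,"ty":0,"tz":0,"rx":0,"ry":0,"rz":0}]'
python3 -c "
from h import *
go(594,-9.3,283.5,13.1)"
```

```text
t: 7.62
ee_pos: [595.1, -9.2, 286.0]
orientation: [-0.357, 3.12, -0.0]
ft_force: [0.2, -0.2, 0.7]
width: 87.8
t 7.62 pos [595.1  -9.2 286. ] y-ang 103.06 tilt [ 1.2e-03 -1.0e-04 -1.0e+00] F [ 0.2 -0.2  0.7] w 87.8 q [-0.04  0.54  1.77 -0.    0.83 -1.83]
tool shift m [0.0011 0.0002 0.0025] len 2.73349164307266
rot deg tool [-0.02  0.06 -0.04]
```

```bash
python3 -m handwheel '[{"gripper":0,"tx":0.001,"ty":0.0002,"tz":0.0025,"rx":0,"ry":0,"rz":0},{"gripper":1,"tx":0,"ty":0,"tz":0,"rx":0,"ry":0,"rz":0},{"gripper":1,"tx":0,"ty":0,"tz":0,"rx":0,"ry":0,"rz":0},{"gripper":1,"tx":0,"ty":0,"tz":0,"rx":0,"ry":0,"rz":0},{"gripper":1,"tx":0,"ty":0,"tz":0,"rx":0,"ry":0,"rz":0},{"gripper":1,"tx":0,"ty":0,"tz":0,"rx":0,"ry":0,"rz":0},{"gripper":1,"tx":0,"ty":0,"tz":0,"rx":0,"ry":0,"rz":0}]'
python3 -c "
from h import *
go(594,-9.3,283.5,13.1)"
```

```text
t: 8.5
ee_pos: [593.7, -9.3, 282.6]
orientation: [0.357, -3.121, 0.0]
ft_force: [0.6, 0.0, 0.5]
width: 39.5
t 8.5 pos [593.7  -9.3 282.6] y-ang 103.05 tilt [-0. -0. -1.] F [0.6 0.  0.5] w 39.5 q [-0.04  0.54  1.78 -0.    0.83 -1.83]
tool shift m [-0.0003 -0.0001 -0.0009] len 0.9182903686809698
rot deg tool [-0.   -0.   -0.05]
```

The grip holds at 39.5 mm. Lifting straight up.

```bash
python3 -m handwheel '[{"gripper":1,"tx":0,"ty":0,"tz":-0.005,"rx":0,"ry":0,"rz":0},{"gripper":1,"tx":0,"ty":0,"tz":-0.01,"rx":0,"ry":0,"rz":0},{"gripper":1,"tx":0,"ty":0,"tz":-0.01,"rx":0,"ry":0,"rz":0},{"gripper":1,"tx":0,"ty":0,"tz":-0.01,"rx":0,"ry":0,"rz":0}]'
python3 -m handwheel '[{"gripper":1,"tx":0,"ty":0,"tz":-0.01,"rx":0,"ry":0,"rz":0},{"gripper":1,"tx":0,"ty":0,"tz":-0.01,"rx":0,"ry":0,"rz":0},{"gripper":1,"tx":0,"ty":0,"tz":-0.015,"rx":0,"ry":0,"rz":0},{"gripper":1,"tx":0,"ty":0,"tz":-0.01,"rx":0,"ry":0,"rz":0},{"gripper":1,"tx":0,"ty":0,"tz":0,"rx":0,"ry":0,"rz":0}]'
python3 - <<'E'
from h import *
go(545.6,-218.8,None,15)
o=ctrl.get_obs();p=viewer.get_image('wrist');save(p,'w3')
p2=viewer.get_image('side');save(p2,'s3')
for r in recognise(p,'tray_in')[:2]:
    u,v=r['xy'][0]*560,r['xy'][1]*420
    print(round(r['p'],2),round(u),round(v),np.round(px2w(p,u,v,obs=o),1))
d=p['range_z'];h,s,v=cv2.split(cv2.cvtColor(p['image'],cv2.COLOR_RGB2HSV))
m=(h>18)&(h<35)&(s>120)&(d>0)
ys,xs=np.nonzero(m);P=np.array([px2w(p,a,b,obs=o) for a,b in zip(xs,ys)])
k=(np.hypot(P[:,0]-546,P[:,1]+219)<120)&(P[:,2]<40)
print(k.sum(),cv2.minAreaRect(P[k][:,:2].astype(np.float32)),np.percentile(P[k,2],[5,50,98]))
E
```

```text
t: 9.0
ee_pos: [593.8, -9.3, 318.7]
orientation: [-0.357, 3.121, -0.0]
ft_force: [0.3, -0.4, -0.6]
width: 39.8
t: 9.62
ee_pos: [593.9, -9.3, 363.8]
orientation: [-0.357, 3.119, -0.0]
ft_force: [0.4, 0.1, 0.1]
width: 40.1
t 9.62 pos [593.9  -9.3 363.8] y-ang 103.05 tilt [ 1.9e-03 -1.0e-04 -1.0e+00] F [0.4 0.1 0.1] w 40.1 q [-0.04  0.43  1.73 -0.    0.98 -1.83]
tool shift m [ 9.440e-02 -1.932e-01 -1.000e-04] len 215.01721962204795
rot deg tool [-0.03  0.11 -1.95]
0.67 114 117 [ 546.6 -215.8    3.8]
14221 ((546.4241333007812, -229.16844177246094), (150.3218231201172, 161.95904541015625), 15.216805458068848) [ 2.98303166  4.50702561 25.55941436]
```

View pics/s3.png

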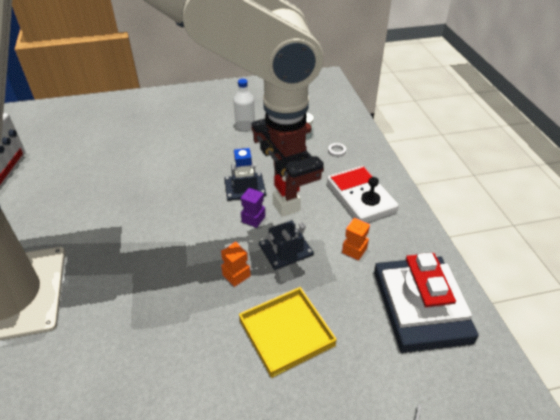

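View pics/w3.png

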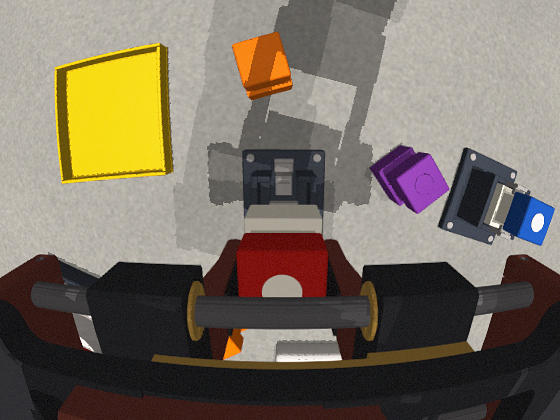

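The filter is out of its socket and held upright. Now over to the tray, at about (546, -218.5).

```bash
python3 -m handwheel '[{"gripper":1,"tx":0.019,"ty":-0.0386,"tz":0,"rx":0,"ry":0,"rz":0},{"gripper":1,"tx":0.019,"ty":-0.0386,"tz":0,"rx":0,"ry":0,"rz":0},{"gripper":1,"tx":0.019,"ty":-0.0386,"tz":0,"rx":0,"ry":0,"rz":0},{"gripper":1,"tx":0.019,"ty":-0.0386,"tz":0,"rx":0,"ry":0,"rz":0},{"gripper":1,"tx":0.018,"ty":-0.0386,"tz":0,"rx":0,"ry":0,"rz":0},{"gripper":1,"tx":0,"ty":0,"tz":0,"rx":0,"ry":0,"rz":-2},{"gripper":1,"tx":0,"ty":0,"tz":0,"rx":0,"ry":0,"rz":0},{"gripper":1,"tx":0,"ty":0,"tz":0,"rx":0,"ry":0,"rz":0}]'
python3 - <<'E'
from h import *
go(546,-218.5,233,15)
o=ctrl.get_obs();p=viewer.get_image('wrist');save(p,'w4')
d=p['range_z'];h,s,v=cv2.split(cv2.cvtColor(p['image'],cv2.COLOR_RGB2HSV))
m=(h>18)&(h<35)&(s>120)&(d>0)
ys,xs=np.nonzero(m);P=np.array([px2w(p,a,b,obs=o) for a,b in zip(xs,ys)])
for lo,hi in ((-5,9),(17,33)):
    k=(np.hypot(P[:,0]-546,P[:,1]+219)<105)&(P[:,2]<hi)&(P[:,2]>lo)
    print(k.sum(),cv2.minAreaRect(P[k][:,:2].astype(np.float32)),np.median(P[k,2]))
E
```

```text
t: 10.78
ee_pos: [545.9, -217.4, 362.4]
orientation: [0.413, -3.114, -0.001]
ft_force: [1.1, 0.4, -0.4]
width: 40.1
t 10.78 pos [ 545.9 -217.4  362.4] y-ang 105.11 tilt [-5.e-04  4.e-04 -1.e+00] F [ 1.1  0.4 -0.4] w 40.1 q [-0.4   0.42  1.75  0.    0.98 -2.23]
tool shift m [ 1.000e-04 -1.100e-03  1.294e-01] len 129.42816396395193
rot deg tool [ 0.03 -0.02  0.11]
10564 ((543.9295654296875, -220.0469970703125), (125.9367904663086, 150.40988159179688), 15.138282775878906) 4.182583855406847
1777 ((543.6764526367188, -219.97256469726562), (134.122802734375, 139.9827423095703), 15.267973899841309) 24.697125125591754
```

View pics/w4.png

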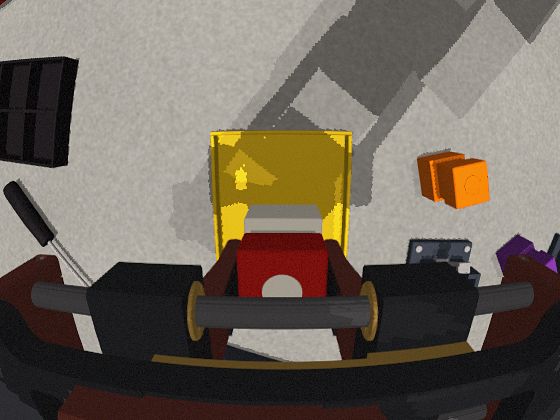

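The filter is centred over the tray, whose rim fits a 140 mm width centred at about (546, -219). I'll lower it.

```bash
python3 -m handwheel '[{"gripper":1,"tx":0,"ty":-0.0014,"tz":0.02,"rx":0,"ry":0,"rz":0},{"gripper":1,"tx":0,"ty":0,"tz":0.03,"rx":0,"ry":0,"rz":0},{"gripper":1,"tx":0,"ty":0,"tz":0.03,"rx":0,"ry":0,"rz":0},{"gripper":1,"tx":0,"ty":0,"tz":0.025,"rx":0,"ry":0,"rz":0},{"gripper":1,"tx":0,"ty":0,"tz":0.015,"rx":0,"ry":0,"rz":0},{"gripper":1,"tx":0,"ty":0,"tz":0,"rx":0,"ry":0,"rz":0},{"gripper":1,"tx":0,"ty":0,"tz":0,"rx":0,"ry":0,"rz":0}]'
python3 - <<'E'
from h import *
go(546,-219,233,15)
E
```

```text
t: 11.7
ee_pos: [546.6, -219.8, 243.5]
orientation: [-0.412, 3.113, -0.001]
ft_force: [0.4, 1.0, -0.2]
width: 40.3
t 11.7 pos [ 546.6 -219.8  243.5] y-ang 105.07 tilt [ 1.3e-03 -5.0e-04 -1.0e+00] F [ 0.4  1.  -0.2] w 40.3 q [-0.4   0.59  1.8  -0.    0.75 -2.24]
tool shift m [0.0003 0.001  0.0105] len 10.579613617099106
rot deg tool [-0.05  0.06  0.07]
```

```bash
python3 -m handwheel '[{"gripper":1,"tx":0.0003,"ty":0.0006,"tz":0.005,"rx":0,"ry":0,"rz":0},{"gripper":1,"tx":0,"ty":0,"tz":0.003,"rx":0,"ry":0,"rz":0},{"gripper":1,"tx":0,"ty":0,"tz":0,"rx":0,"ry":0,"rz":0}]'
python3 -m handwheel '[{"gripper":1,"tx":0,"ty":0,"tz":0.0015,"rx":0,"ry":0,"rz":0},{"gripper":1,"tx":0,"ty":0,"tz":0,"rx":0,"ry":0,"rz":0}]'
python3 -m handwheel '[{"gripper":1,"tx":0,"ty":0,"tz":0.001,"rx":0,"ry":0,"rz":0},{"gripper":1,"tx":0,"ty":0,"tz":0,"rx":0,"ry":0,"rz":0}]'
```

```text
t: 12.08
ee_pos: [545.5, -219.4, 234.6]
orientation: [0.411, -3.114, -0.0]
ft_force: [0.8, 0.4, -1.5]
width: 39.9
t: 12.32
ee_pos: [545.6, -219.4, 233.1]
orientation: [0.411, -3.114, -0.0]
ft_force: [-0.2, -0.3, -0.2]
width: 39.9
t: 12.58
ee_pos: [545.7, -219.4, 232.7]
orientation: [-0.411, 3.114, -0.0]
ft_force: [-1.3, 0.9, 5.6]
width: 40.1
```

Contact with the floor at 232.7, exactly the expected height. Opening and rising.

```bash
python3 -m handwheel '[{"gripper":0,"tx":0,"ty":0,"tz":0,"rx":0,"ry":0,"rz":0},{"gripper":0,"tx":0,"ty":0,"tz":0,"rx":0,"ry":0,"rz":0},{"gripper":0,"tx":0,"ty":0,"tz":0,"rx":0,"ry":0,"rz":0},{"gripper":0,"tx":0,"ty":0,"tz":0,"rx":0,"ry":0,"rz":0},{"gripper":0,"tx":0,"ty":0,"tz":0,"rx":0,"ry":0,"rz":0},{"gripper":0,"tx":0,"ty":0,"tz":0,"rx":0,"ry":0,"rz":0}]'
python3 -m handwheel '[{"gripper":0,"tx":0,"ty":0,"tz":-0.01,"rx":0,"ry":0,"rz":0},{"gripper":0,"tx":0,"ty":0,"tz":-0.02,"rx":0,"ry":0,"rz":0},{"gripper":0,"tx":0,"ty":0,"tz":-0.04,"rx":0,"ry":0,"rz":0},{"gripper":0,"tx":0,"ty":0,"tz":-0.04,"rx":0,"ry":0,"rz":0},{"gripper":0,"tx":0,"ty":0,"tz":-0.04,"rx":0,"ry":0,"rz":0},{"gripper":0,"tx":-0.04,"ty":0.04,"tz":-0.02,"rx":0,"ry":0,"rz":0},{"gripper":0,"tx":0,"ty":0.05,"tz":0,"rx":0,"ry":0,"rz":0},{"gripper":0,"tx":0,"ty":0.05,"tz":0,"rx":0,"ry":0,"rz":0}]'
python3 -m handwheel '[{"gripper":0,"tx":0,"ty":0.05,"tz":0,"rx":0,"ry":0,"rz":0},{"gripper":0,"tx":0,"ty":0.05,"tz":0,"rx":0,"ry":0,"rz":0},{"gripper":0,"tx":0,"ty":0,"tz":0,"rx":0,"ry":0,"rz":0}]'
python3 - <<'E'
from h import *
go(546,-219)
p=viewer.get_image('top');save(p,'t5');s=viewer.get_image('side');save(s,'s5')
H,W=p['image'].shape[:2];vv,uu=np.mgrid[:H,:W];f=f_(p);d=p['range_z'];E=np.linalg.inv(p['extrinsics'])
P=(np.stack([(uu-p['cx'])/f*d,-(vv-p['cy'])/f*d,-d,np.ones_like(d)],-1)@E.T)[...,:3]
for n,(x,y,z) in dict(red=(546,-219,75),blue=(539,220,105)).items():
    k=(np.hypot(P[...,0]-x,P[...,1]-y)<60)&(P[...,2]>z)&(P[...,2]<150)
    q=P[k];print(n,k.sum(),cv2.minAreaRect(q[:,:2].astype(np.float32)) if len(q) else 0,np.median(q[:,2]) if len(q) else 0)
E
```

```text
t: 13.32
ee_pos: [545.6, -219.4, 232.2]
orientation: [-0.412, 3.115, -0.0]
ft_force: [0.1, -0.6, -0.0]
width: 87.6
t: 14.32
ee_pos: [547.6, -72.4, 404.2]
orientation: [-0.411, 3.112, -0.001]
ft_force: [1.5, -0.2, -0.4]
width: 87.8
t: 14.7
ee_pos: [520.9, 25.3, 403.8]
orientation: [-0.417, 3.112, 0.0]
ft_force: [0.9, -0.4, 0.4]
width: 87.6
t 14.7 pos [520.9  25.3 403.8] y-ang 105.28 tilt [ 1.4e-03  4.0e-04 -1.0e+00] F [ 0.9 -0.4  0.4] w 87.6 q [ 0.03  0.27  1.86  0.    1.01 -1.81]
tool shift m [ 4.010e-02 -2.423e-01 -1.000e-04] len 245.57230590746747
red 565 ((545.7808837890625, -219.50625610351562), (39.890174865722656, 40.8351936340332), 15.25949478149414) 83.66327480117195
blue 569 ((539.6818237304688, 221.6448974609375), (40.21703338623047, 40.25548553466797), 87.35166931152344) 112.84710463745455
```

View pics/s5.png

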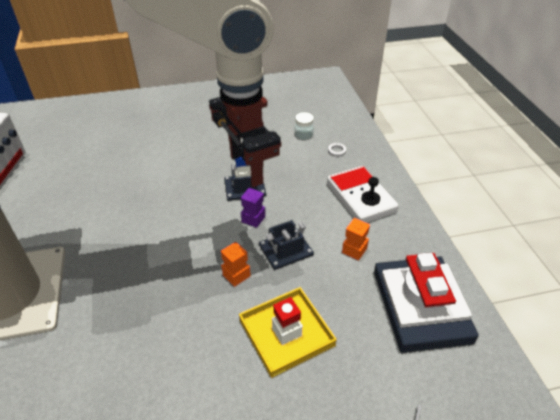

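View pics/t5.png

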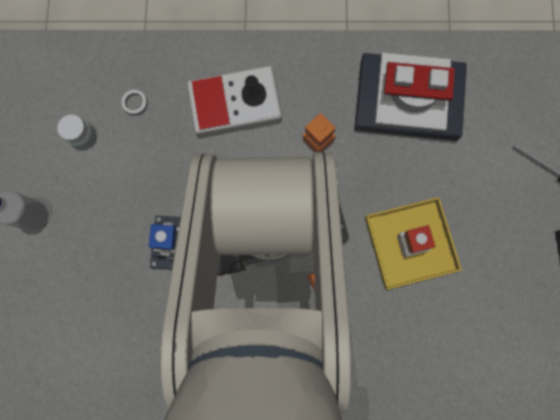

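The side view shows the red filter standing in the tray at (287,315), with its socket at (287,245) empty. The top view shows the blue cap at (162,237), unmoved and still at latched height (112.8 mm, as before). The arm is clear of everything, so I'm handing in.

```bash
python3 -c "
from workcell import ctrl
print(ctrl.close_job())"
```

```text
the job is handed in; nothing more can be done
None
```

The red-capped filter is out of its socket and standing upright in the middle of the yellow tray. I handed the job in at about 15 s of the 50 s allowed.

- **Unlatching:** I pushed the cap straight down about 8 mm with shut fingertips, at up to about 7 N. After I backed off, the cap top was at 134 mm, 20 mm above latched.
- **Moving:** I gripped the cap across y, lifted the filter straight out and lowered it into the tray. I opened the jaws once it touched the floor, at the expected height.
- **Red filter check:** its cap is centred at (545.8, -219.5), within about 1 mm of the tray centre I measured, (546, -219). The top is at 83.7 mm against 84 mm expected, so it is upright.
- **Blue filter check:** its cap top is still at 112.8 mm, the same as at the start. Its measured position shifted by about 1 mm, within the calibration's 2 mm, and I never touched it.
- **Failed or disagreeing:** the first move command was refused as a bad value because it left out some keys; nothing moved. The wrist view and the top view put the tray centre up to about 3 mm apart along x because the gripper hid part of the tray, so I allowed for that.

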